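# Set a tilting work holder upright and snap the dust cap onto its stud

### The arm

A 7-joint arm with a two-finger parallel gripper is mounted at the origin on a cart in front of the work surface, level with it; the furniture and walls round the work are solid. World frame = base frame: x ahead of the robot, y to its left, z up, the work surface at z = 0. Lengths are in m, angles in rad, forces in N, time in s.
With the tool pointing down it reaches from about 0.425 to 0.975 m from the base axis. Payload 16.7 kg.
Tool frame: the origin (TCP) lies between the finger pads; the fingertips stand 14 mm ahead of it and the grasp point (between the pads) lies 5 mm behind it (finger_overhang is the distance from the TCP to the fingertips, in m); z points along the fingers, y is the line along which they close (so a half turn about z gives the same grasp; the last joint's range is limited). The gripper opens to 85 mm and grips with 20 to 120 N. Pads are 22 mm wide; open, the fingers measure 114 mm over their backs; the gripper's body (76 mm by 85 mm) begins 54 mm behind the grasp point. The pads swing forward as they close: fully open they stand 13 mm farther back than shut.
Start: joints at [1.127, 0.426, 0.074, 1.606, -0.034, 1.111, -0.067], TCP at [0.195, -0.646, 0.221] pointing down, gripper open.
Joint ranges: [-2.85, 2.85], [-0.5, 2.14], [-1.23, 1.37], [0.21, 2.46], [-1.02, 4.16], [0.16, 2.05], [-2.73, 2.73]. Speed limits (rad/s): [1.89, 1.89, 2.39, 2.39, 3.01, 3.01, 3.01].

### API

Orientations are given as a rotation vector (axis times angle).
In Python, from plant import get_obs, read_camera, job_done, finger_overhang gives the robot as it stands. The module is installed in compiled form; this text tells all that it offers.
- The arm moves only by the shell command python3 -m jog 'ROWS' [OPENING]. ROWS is a JSON object whose one key "deltas" holds a list of rows, each an object of numbers: "tx", "ty", "tz": the shift along the tool's x, y, z in mm; "spin": the turn about the tool's z in rad. A call has 1 to 20 rows; each row is the pose to reach, as a shift and turn from the pose commanded when the call began, along the tool's axes at that moment; what a row does not reach only later rows make up. A row lasts 1/8 s, in which the tool goes at most 62.5 mm and 10.7 degrees, less where a joint would pass 70% of its speed; a pose out of reach is approached as far as the arm can. A call with a gripper value outside its range is refused whole. OPENING is the finger opening in mm, from 0 to 85.4, set as the call begins (- or left out, the last holds). The fingers move at their own pace and stop on an object; the grip force is fixed at half the most. Time passes only in rows, so rows that repeat a pose let the fingers close. It gives the time, the measured TCP pose, the force, the opening and the grip force at its end, in the units of the state.
- get_obs(): the state, without advancing time (a new reading comes with each control period).
- read_camera(name): name is "scene" or "top" or "wrist"; returns a dict with "img" (400x640x3 uint8, red, green, blue), "intrinsics" (3x3 intrinsics, pixels), "rvec" (rotation vector, rad) and "tvec" (3), from world to camera coordinates, as OpenCV has them. Camera axes: x right, y down, z forward; pixel columns grow to the right and rows downward; lengths in m; the calibration is good to about 2 mm. A picture is of the moment at which its call begins. There is no depth.
- job_done(): hands the job in; it is judged then, once.
The state is a dict: "clock": time; "qpos": joint angles; "qd": joint speeds; "tau": joint torques, N m; "tool_pos": TCP position; "eef_rot": TCP orientation; "contact_force": force on the tool from outside, world axes, zero at the start; "wrist_torque": the same for the moment, N m; "gripper_width": finger opening in m; "grip_force": force on a finger pad.
Only numpy, scipy, OpenCV 4.12 (cv2) and the standard library are available. Lean on these libraries where they do the work, as an engineer would, in place of code of your own. Each camera call takes 0.05 s, during which the arm holds its last target. There are 200 camera calls.

### The job

Swing the tilting work holder by its lever until its stud stands upright, then take the smaller of the two round caps from the bench, mouth down as it lies, and press it straight onto the stud until it clicks over the sprung balls and sits fully home on the flange. Keep pressing after the click and finish while still holding the cap pressed down: do not let go. Leave the wide cap and the small carton where they are.

Things in the scene. Friction and masses are not known exactly. Their poses are not given: they have to be found in the camera images.
- holder: tilting work holder, fixed to the bench: grey base plate 150 x 210 mm, 12 mm thick, with two cheeks 84 mm high that carry a tilting head on a horizontal pivot 62 mm above the bench. Origin on the bench surface straight below the middle of the pivot; its y axis runs along the pivot towards the lever side (the plate reaches from y = -85 to +125 mm), z up. It cannot be moved.
- head (a joint): tilt of the head about the holder's y axis, rad: 0 = stud and lever upright, positive = they lean towards the holder's +x; range -0.9 to 0.9. Stiff friction hinge (about 0.35 N m) without stop or detent at 0; it stays where it is left.
- lever_knob (a point): middle of the knob at the end of the tilt lever: plain grey plastic cylinder 22 mm in diameter and 30 mm long, lying along the holder's y axis, flat ends towards +y and -y. It is 85 mm from the pivot axis and 95 mm from the stud's axis (on the +y side); it moves on an arc about the pivot with the head. The steel lever below it is 10 mm thick. The frame turns with the head.
- seat (a point): middle of the rigid flange face (56 mm in diameter) at the foot of the stud, 28 mm above the pivot axis along the head's z axis; z along the stud. A cap fully home has its rim on this face. With the rim below about 10 mm above it the push falls off, and from about 8 to 1 mm the balls draw the cap down with up to about 15 N.
- stud_top (a point): tip of the steel stud, 28 mm above point seat. Stud 24 mm in diameter, its last 9 mm taper to 15 mm. Four sprung brass balls stand out 3.7 mm from its side, 9.7 mm above the seat face. The cap's rim meets them 15 mm above the seat; passing them takes about 8 to 12 N, most at 14 to 12 mm.
- snap_cap: the smaller cap: plain steel ribbed round cap, closed flat top, 42 mm outer diameter, 34 mm high, about 60 g, standing on its open mouth. Origin at the centre of its rim (underside), z up out of its closed top. Opening in the mouth 26.4 mm in diameter (lip 3.5 mm high), wider above; inside depth 30 mm.
- wide_cap: the wide cap, not for this stud: plain steel, smooth round cap, 64 mm in diameter, 22 mm high, loose, standing on its mouth. Origin at the centre of its underside. A bystander.
- carton: small yellow and red carton, 34 x 62 x 26 mm, 60 g, lying loose on the bench. Origin at the centre of its underside. A bystander.
Things that resemble listed ones, but are neither listed nor needed, are in the scene too. Leave any black or pink look-alike of the snap_cap alone.

How it is judged:
By the outcome, as a careful person would: the job done as asked, in the order asked, and still so for the second after the job is handed in, while the arm keeps its last pose, push and grip.
It also fails if it takes over 58 s, if anything falls off the work surface, if the arm or the gripper's body presses on something with over 40 N, if the wrist force passes 120 N, or if a joint passes its speed limit or range.

## Working session

There is one attempt and no reset: what is moved stays moved. The work goes in short steps, Python scripts to look and compute and a shell command to move; the robot and the scene stay as the last step left them, time stands still between calls to the robot, and variables do not carry over. Pictures are saved under pics/ and viewed, at most 10 in all, crops included, and the job is handed in when it is done.

```bash
mkdir -p pics; cat > h.py <<'E'
import numpy as np, cv2
from plant import get_obs, read_camera, job_done, finger_overhang
def cam(n):
    c=read_camera(n); R=cv2.Rodrigues(np.array(c["rvec"],float))[0]; return c["img"],np.array(c["intrinsics"]),R,np.array(c["tvec"],float).ravel()
def ray(K,R,t,u,v):
    d=R.T@np.linalg.inv(K)@np.array([u,v,1.]); return -R.T@t,d
def onz(c,u,v,z):
    o,d=ray(*c[1:],u,v); return o+d*(z-o[2])/d[2]
def proj(c,p):
    q=c[1]@(c[2]@np.array(p)+c[3]); return q[:2]/q[2]
def save(n,img,f=1): cv2.imwrite(f'pics/{n}.png',cv2.resize(img[:,:,::-1],None,fx=f,fy=f,interpolation=cv2.INTER_CUBIC))
E
python3 - <<'E'
from h import *
for n in("scene","top"):
    c=cam(n); save(n+"0",c[0]); np.savez(n+"0.npz",a=c[0],K=c[1],R=c[2],t=c[3]); print(n,c[1].tolist(),(-c[2].T@c[3]).round(3),c[2].round(3).tolist())
o=get_obs(); print({k:np.round(v,3) for k,v in o.items()},finger_overhang)
E
```

```text
scene [[486.1090775818583, 0.0, 326.84682958454187], [0.0, 486.1090775818583, 201.798354923176], [0.0, 0.0, 1.0]] [-0.042  0.637  1.023] [[-0.739, -0.674, -0.016], [-0.504, 0.567, -0.651], [0.448, -0.473, -0.759]]
top [[501.84154547110774, 0.0, 321.24815910999354], [0.0, 501.84154547110774, 205.12805423484357], [0.0, 0.0, 1.0]] [0.355 0.098 1.182] [[-0.024, -1.0, -0.014], [-0.993, 0.026, -0.116], [0.116, 0.011, -0.993]]
{'clock': np.float64(0.1), 'qpos': array([ 1.127,  0.427,  0.074,  1.607, -0.034,  1.111, -0.067]), 'qd': array([ 0.001, -0.001, -0.   , -0.002,  0.001,  0.002, -0.   ]), 'tau': array([ 6.0000e-03, -9.5156e+01,  3.7700e+00, -4.6441e+01,  1.9000e-02,
        6.0000e-03,  0.0000e+00]), 'tool_pos': array([ 0.195, -0.646,  0.22 ]), 'eef_rot': array([-3.107, -0.46 ,  0.   ]), 'contact_force': array([1.084, 0.571, 0.709]), 'wrist_torque': array([-0.047, -0.026,  0.042]), 'grip_force': np.float64(0.0), 'gripper_width': np.float64(0.086)} 0.014
```

View pics/scene0.png

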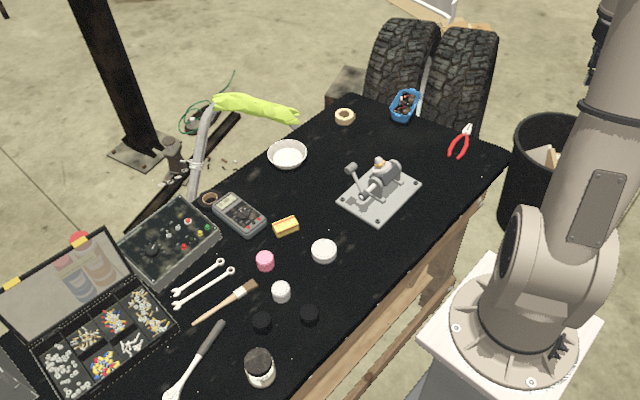

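View pics/top0.png

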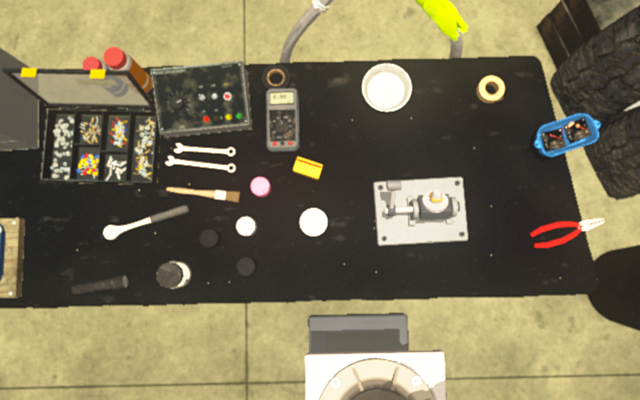

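The snap cap candidates are the small white-grey cap at top (246,226) / scene (281,292), the pink cap (260,186), two black caps (208,238) and (246,267), and the wide cap (313,222). The small grey one fits, because it is plain steel, 42 mm and not black or pink. I'll confirm it with one enlarged crop, alongside crops of the holder.

```bash
python3 - <<'E'
from h import *
T=np.load("top0.npz"); S=np.load("scene0.npz")
a=T["a"][170:250,365:475]; b=S["a"][145:230,325:435]; c=T["a"][205:250,225:335]; d=S["a"][235:310,255:365]
r=lambda x:cv2.resize(x,(400,int(round(400*x.shape[0]/110))),interpolation=cv2.INTER_CUBIC)
l=np.vstack([r(a),r(c)]);m=np.vstack([r(b),r(d)])
h=max(len(l),len(m)); pad=lambda x:np.vstack([x,np.zeros((h-len(x),400,3),np.uint8)])
save("crop1",np.hstack([pad(l),pad(m)])); 
# blobs in top
g=T["a"]; hsv=cv2.cvtColor(g,cv2.COLOR_RGB2HSV)
for n,x in(("top",T),("scene",S)):
    c=(x["a"],x["K"],x["R"],x["t"]); hsv=cv2.cvtColor(x["a"],cv2.COLOR_RGB2HSV)
    m=((hsv[...,2]>120)&(hsv[...,1]<60)).astype(np.uint8)
    N,L,st,ce=cv2.connectedComponentsWithStats(m)
    for i in range(1,N):
        if st[i,4]>150 and 200<ce[i,0]<480 and 120<ce[i,1]<310: print(n,st[i],ce[i].round(1),onz(c,*ce[i],0.02).round(4),onz(c,*ce[i],0.034).round(4))
E
```

```text
top [174 143  62  14 307] [204.4 149.7] [0.6304 0.3847 0.02  ] [0.6271 0.3813 0.034 ]
top [ 373  177   95   69 5399] [419.3 210.8] [ 0.4718 -0.1162  0.02  ] [ 0.4704 -0.1136  0.034 ]
top [252 178  17  17 233] [259.8 185.7] [0.5405 0.2542 0.02  ] [0.5383 0.2523 0.034 ]
top [299 207  29  30 679] [313.1 221.7] [0.4528 0.1309 0.02  ] [0.4516 0.1305 0.034 ]
top [236 216  20  20 331] [245.5 225.6] [0.4476 0.2883 0.02  ] [0.4465 0.286  0.034 ]
scene [ 335  159   87   70 2811] [377.2 193.8] [ 0.4657 -0.1023  0.02  ] [ 0.4586 -0.092   0.034 ]
scene [212 192  54  43 648] [234.7 211.5] [0.7119 0.2006 0.02  ] [0.7014 0.2067 0.034 ]
scene [311 238  26  26 529] [323.6 250.4] [0.4479 0.1351 0.02  ] [0.441  0.1421 0.034 ]
scene [256 251  16  13 159] [263.9 256.9] [0.5454 0.2484 0.02  ] [0.5372 0.2538 0.034 ]
scene [171 266  64  44 370] [202.5 288.1] [0.5888 0.4063 0.02  ] [0.58   0.4095 0.034 ]
scene [271 280  19  23 357] [280.4 290.9] [0.4455 0.2879 0.02  ] [0.4387 0.2928 0.034 ]
```

View pics/crop1.png

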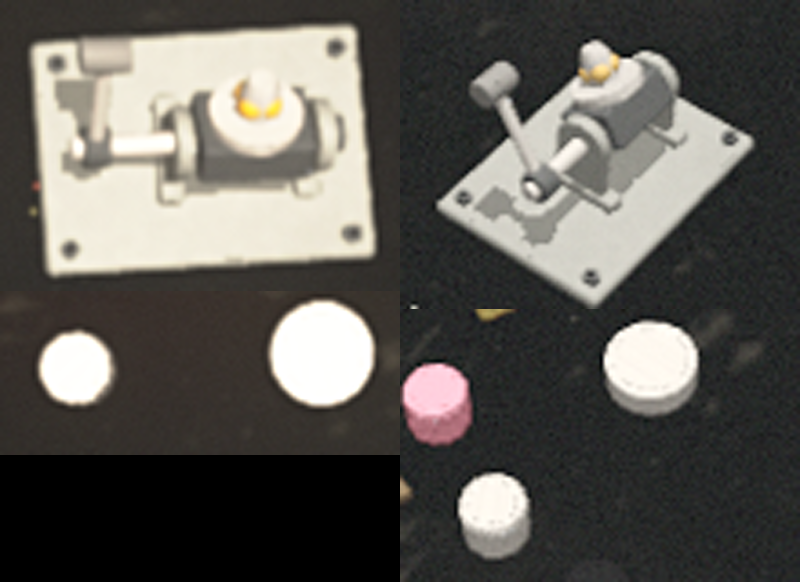

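The crop confirms it: the small ribbed light-grey cap at top (246,226) / scene (281,292) is the snap_cap, and the wide smooth one is at (313,222). The holder's knob is at top (394,186) and scene (351,168), so the head leans towards +x. Next I'll compute the poses.

```bash
python3 - <<'E'
from h import *
T=np.load("top0.npz"); S=np.load("scene0.npz")
ct=[T[k] for k in("a","K","R","t")]; cs=[S[k] for k in("a","K","R","t")]
def tri(pt,ps):
    o1,d1=ray(*ct[1:],*pt); o2,d2=ray(*cs[1:],*ps)
    s=np.linalg.lstsq(np.c_[d1,-d2],o2-o1,rcond=None)[0]; a,b=o1+d1*s[0],o2+d2*s[1]; return (a+b)/2,np.linalg.norm(a-b)
cr=lambda x,y:(x/3.636+365,y/3.636+170)
P=np.array([onz(ct,*cr(*p),0.012)[:2] for p in((30,42),(356,25),(377,257),(48,275))])
print("corners",P.round(4).tolist(),[np.linalg.norm(P[i]-P[(i+1)%4]).round(4) for i in range(4)])
cen=P.mean(0); y=(P[0]+P[3]-P[1]-P[2]); y/=np.linalg.norm(y); x=np.array([y[1],-y[0]])
yaw=np.arctan2(-x[0]*0+x[1],x[0]); org=cen-0.020*y
print("cen",cen,"org",org,"yaw",yaw)
cs2=lambda x,y:((x-400)/3.636+325,y/3.636+145)
for n,a,b in(("knob",cr(105,57),cs2(493,84)),("studtip",cr(263,80),cs2(592,45))):
    p,e=tri(a,b); l=p[:2]-org; print(n,p.round(4),"err",e.round(4),"local",(l@x).round(4),(l@y).round(4),p[2].round(4),"tilt",np.arctan2(l@x,p[2]-.062).round(3))
for n,a,b,z in(("snap",(245.5,225.6),(280.4,290.9),.034),("wide",(313.1,221.7),(323.6,250.4),.022)):
    print(n,tri(a,b))
# cap top-face ellipse: refine with circle in top view at z
E
```

```text
corners [[0.5446, -0.0127], [0.5502, -0.2237], [0.4001, -0.2285], [0.3939, -0.0187]] [np.float64(0.2111), np.float64(0.1501), np.float64(0.2099), np.float64(0.1509)]
cen [ 0.47218432 -0.12089864] org [ 0.47274187 -0.14089086] yaw 0.02788086487527607
knob [ 0.5156 -0.0445  0.131 ] err 0.0004 local 0.0455 0.0951 0.131 tilt 0.583
studtip [ 0.5022 -0.141   0.1077] err 0.0012 local 0.0295 -0.0009 0.1077 tilt 0.573
snap (array([0.44705923, 0.28796183, 0.01834793]), np.float64(0.0018906976770980992))
wide (array([0.45300352, 0.13079954, 0.01065805]), np.float64(0.0013167847813571564))
```

```bash
cat >> h.py <<'E'
from scipy.spatial.transform import Rotation as Ro
def plan(*ways):
    o=get_obs(); p=np.array(o["tool_pos"]); R=Ro.from_rotvec(o["eef_rot"]).as_matrix(); yaw=np.arctan2(R[1,0],R[0,0])
    print("t",round(float(o["clock"]),2),"tcp",p.round(4),"yaw",yaw.round(4),"Rz",R[:,2].round(4),"F",np.round(o["contact_force"],1),"w",o["gripper_width"],"g",np.round(o["grip_force"],1))
    for w in ways: print("->",((R.T@(np.array(w[:3])-p))*1000).round(1),"spin",round(float((yaw-w[3]+np.pi)%(2*np.pi)-np.pi),3))
E
python3 -c "
from h import *
plan((.5156,-.0445,.205,.028),(.5156,-.0445,.124,.028))"
```

```text
t 0.1 tcp [ 0.1953 -0.6457  0.2199] yaw 0.2938 Rz [-4.0e-04  1.1e-03 -1.0e+00] F [1.1 0.6 0.7] w 0.08552521455356453 g 0.0
-> [ 480.6 -482.7   15.4] spin 0.266
-> [ 480.6 -482.6   96.4] spin 0.266
```

```bash
python3 -m jog '{"deltas":[{"tx":481,"ty":-483,"tz":0,"spin":0.266},{"tx":481,"ty":-483,"tz":0,"spin":0.266},{"tx":481,"ty":-483,"tz":0,"spin":0.266},{"tx":481,"ty":-483,"tz":0,"spin":0.266},{"tx":481,"ty":-483,"tz":0,"spin":0.266},{"tx":481,"ty":-483,"tz":0,"spin":0.266},{"tx":481,"ty":-483,"tz":0,"spin":0.266},{"tx":481,"ty":-483,"tz":0,"spin":0.266},{"tx":481,"ty":-483,"tz":0,"spin":0.266},{"tx":481,"ty":-483,"tz":0,"spin":0.266},{"tx":481,"ty":-483,"tz":15,"spin":0.266},{"tx":481,"ty":-483,"tz":15,"spin":0.266},{"tx":481,"ty":-483,"tz":15,"spin":0.266}]}' 56; python3 -c "
from h import *
plan((.5156,-.0445,.205,.028),(.5156,-.0445,.124,.028))
c=cam('wrist'); save('wr1',c[0])"
```

```text
clock: 1.72
tool_pos: [0.5156, -0.0448, 0.2052]
eef_rot: [3.141, 0.044, -0.002]
contact_force: [0.8, -0.6, -0.2]
gripper_width: 0.0557
grip_force: 0.0
t 1.73 tcp [ 0.5156 -0.0448  0.2052] yaw 0.028 Rz [-1.e-03 -1.e-04 -1.e+00] F [ 0.8 -0.6 -0.2] w 0.05567975980414906 g 0.0
-> [-0.  -0.3  0.2] spin -0.0
-> [ 0.  -0.3 81.2] spin -0.0
```

View pics/wr1.png

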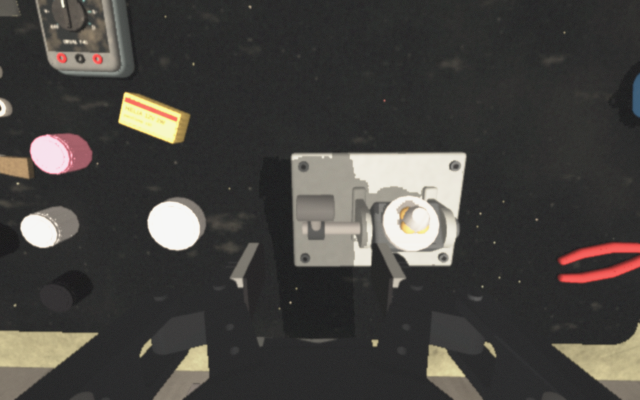

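The wrist view shows the knob at (316,207), midway between the fingers at columns 250 and 385, so the y alignment is right. I'll descend and grip its flat ends.

```bash
python3 -m jog '{"deltas":[{"tz":40},{"tz":70},{"tz":81},{"tz":81}]}' && python3 -m jog '{"deltas":[{"tz":0},{"tz":0},{"tz":0},{"tz":0},{"tz":0},{"tz":0}]}' 20;  python3 -c "
from h import *
plan()
th=.583
for k in (.4,.25,.12,0,-.03): print(k,(85*(np.sin(k)-np.sin(th))).round(1),(-85*(np.cos(k)-np.cos(th))).round(1))"
```

```text
t 1.77 tcp [ 0.5156 -0.0454  0.2054] yaw 0.0267 Rz [-5.e-04 -3.e-04 -1.e+00] F [ 0.8 -0.4  0.8] w 0.055854980550922965 g 0.0
0.4 -13.7 -7.3
0.25 -25.8 -11.4
0.12 -36.6 -13.4
0 -46.8 -14.0
-0.03 -49.3 -14.0schema error: expected keys tx, ty, tz, spin
```

```bash
python3 -m jog '{"deltas":[{"tx":0,"ty":0,"tz":40,"spin":0},{"tx":0,"ty":0,"tz":70,"spin":0},{"tx":0,"ty":0,"tz":81,"spin":0},{"tx":0,"ty":0,"tz":81,"spin":0}]}' && python3 -m jog '{"deltas":[{"tx":0,"ty":0,"tz":0,"spin":0},{"tx":0,"ty":0,"tz":0,"spin":0},{"tx":0,"ty":0,"tz":0,"spin":0},{"tx":0,"ty":0,"tz":0,"spin":0},{"tx":0,"ty":0,"tz":0,"spin":0}]}' 20
```

```text
clock: 2.28
tool_pos: [0.5158, -0.0452, 0.1247]
eef_rot: [3.141, 0.042, -0.001]
contact_force: [-1.0, 0.0, 0.8]
gripper_width: 0.0557
grip_force: 0.0
clock: 2.9
tool_pos: [0.5173, -0.0427, 0.1261]
eef_rot: [-3.14, -0.045, -0.005]
contact_force: [0.3, 9.9, 5.1]
gripper_width: 0.0275
grip_force: 59.3
```

```bash
python3 -m jog '{"deltas":[{"tx":-7,"ty":-2,"tz":-4,"spin":0},{"tx":-14,"ty":-2,"tz":-7,"spin":0},{"tx":-20,"ty":-2,"tz":-9.5,"spin":0},{"tx":-26,"ty":-2,"tz":-11.5,"spin":0},{"tx":-32,"ty":-2,"tz":-12.7,"spin":0},{"tx":-37,"ty":-2,"tz":-13.5,"spin":0},{"tx":-42,"ty":-2,"tz":-13.9,"spin":0},{"tx":-46,"ty":-2,"tz":-14,"spin":0},{"tx":-46,"ty":-2,"tz":-14,"spin":0}]}'; python3 - <<'E'
from h import *
plan()
A=[]
for n in("scene","top"):
    c=cam(n); np.savez(n+"1.npz",a=c[0],K=c[1],R=c[2],t=c[3]); A.append(c[0])
a=A[1][170:250,365:475]; b=A[0][145:230,325:435]
r=lambda x:cv2.resize(x,(400,309),interpolation=cv2.INTER_CUBIC) if 0 else cv2.resize(x,None,fx=3.636,fy=3.636,interpolation=cv2.INTER_CUBIC)
a,b=r(a),r(b); a=np.vstack([a,np.zeros((len(b)-len(a),a.shape[1],3),np.uint8)])
save("crop2",np.hstack([a,b]))
E
```

```text
clock: 4.03
tool_pos: [0.4694, -0.0441, 0.1384]
eef_rot: [3.141, 0.044, -0.001]
contact_force: [2.0, -5.0, -14.8]
gripper_width: 0.0271
grip_force: 61.0
t 4.03 tcp [ 0.4694 -0.0441  0.1384] yaw 0.0281 Rz [-4.e-04 -5.e-04 -1.e+00] F [  2.   -5.  -14.8] w 0.027131077990140185 g 61.0
```

View pics/crop2.png

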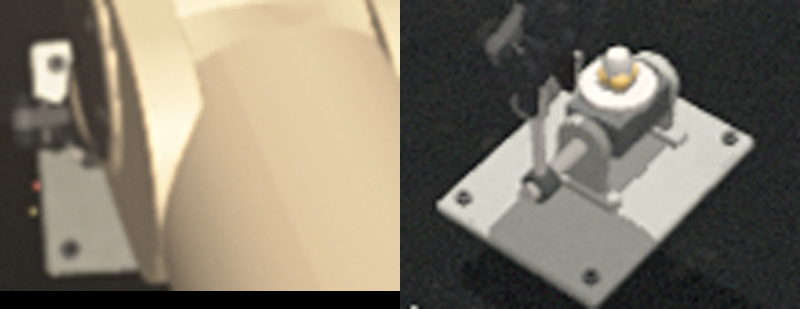

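The head looks upright, with the stud at crop (617,60) in the scene view, though the arm hides the top view. I'll release, rise and clear toward the cap before measuring the tilt.

```bash
python3 -m jog '{"deltas":[{"tx":0,"ty":0,"tz":0,"spin":0},{"tx":0,"ty":0,"tz":0,"spin":0},{"tx":0,"ty":0,"tz":-30,"spin":0},{"tx":0,"ty":0,"tz":-70,"spin":0},{"tx":0,"ty":-60,"tz":-70,"spin":0},{"tx":0,"ty":-120,"tz":-70,"spin":0},{"tx":0,"ty":-180,"tz":-60,"spin":0},{"tx":-20,"ty":-240,"tz":-20,"spin":0},{"tx":-25,"ty":-300,"tz":0,"spin":0},{"tx":-25,"ty":-332,"tz":10,"spin":0},{"tx":-25,"ty":-332,"tz":10,"spin":0}]}' 62; python3 - <<'E'
from h import *
plan((.447,.288,.10,.028),(.447,.288,.022,.028),(.447,.288,.022,.028+np.pi/2))
A=[]
for n in("scene","top"):
    c=cam(n); np.savez(n+"2.npz",a=c[0],K=c[1],R=c[2],t=c[3]); A.append(c[0])
a=A[1][170:250,365:475]; b=A[0][145:230,325:435]
r=lambda x:cv2.resize(x,None,fx=3.636,fy=3.636,interpolation=cv2.INTER_CUBIC)
a,b=r(a),r(b); a=np.vstack([a,np.zeros((len(b)-len(a),a.shape[1],3),np.uint8)])
save("crop3",np.hstack([a,b]))
E
```

```text
clock: 5.5
tool_pos: [0.4343, 0.2912, 0.1279]
eef_rot: [-3.14, -0.051, 0.002]
contact_force: [0.5, -1.0, 0.0]
gripper_width: 0.0623
grip_force: 0.0
t 5.5 tcp [0.4343 0.2912 0.1279] yaw 0.0327 Rz [-0.0014  0.0015 -1.    ] F [ 0.5 -1.   0. ] w 0.06231662200686181 g 0.0
-> [12.6  3.6 27.9] spin 0.005
-> [ 12.7   3.8 105.9] spin 0.005
-> [ 12.7   3.8 105.9] spin -1.566
```

View pics/crop3.png

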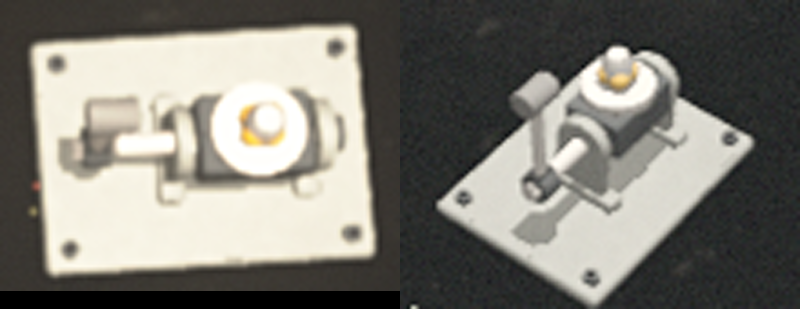

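Top view: knob middle at crop (112,116), stud tip at about (265,118). Scene view: knob (535,93), stud tip about (618,57). I'll triangulate these and compare with the projections for zero tilt.

```bash
python3 - <<'E'
from h import *
T=np.load("top2.npz"); S=np.load("scene2.npz")
ct=[T[k] for k in("a","K","R","t")]; cs=[S[k] for k in("a","K","R","t")]
org=np.array([.4727,-.1409]); x=np.array([1,.028]); y=np.array([-.028,1])
cr=lambda a,b:np.array((a/3.636+365,b/3.636+170)); s2=lambda a,b:np.array(((a-400)/3.636+325,b/3.636+145))
def tri(pt,ps):
    o1,d1=ray(*ct[1:],*pt); o2,d2=ray(*cs[1:],*ps)
    s=np.linalg.lstsq(np.c_[d1,-d2],o2-o1,rcond=None)[0]; a,b=o1+d1*s[0],o2+d2*s[1]; return (a+b)/2,np.linalg.norm(a-b)
for n,a,b in(("knob",cr(112,116),s2(535,93)),("tip",cr(265,118),s2(618,57))):
    p,e=tri(a,b); l=p[:2]-org; print(n,p.round(4),e.round(4),(l@x).round(4),(l@y).round(4),"tilt",np.arctan2(l@x,p[2]-.062).round(3))
# flange: white disc in top crop; and predicted pixels (crop coords) for tilts
for th in(-.05,0,.05,.1):
    f=lambda h,yy:np.r_[org+x*h*np.sin(th)+y*yy,.062+h*np.cos(th)]
    q=lambda P:(((proj(ct,P)-[365,170])*3.636).round(0),((proj(cs,P)-[325,145])*3.636+[400,0]).round(0))
    print(th,"knob",q(f(85,0) if 0 else f(.085,.095)),"tip",q(f(.056,0)),"seat",q(f(.028,0)))
g=T["a"]; hsv=cv2.cvtColor(g,cv2.COLOR_RGB2HSV); 
m=((g.min(2)>225)).astype(np.uint8)[170:250,365:475]
N,L,st,ce=cv2.connectedComponentsWithStats(m)
print([(st[i].tolist(),(ce[i]*3.636).round(0)) for i in range(1,N) if st[i,4]>60])
E
```

```text
knob [ 0.4788 -0.0452  0.1463] 0.0002 0.0088 0.0955 tilt 0.104
tip [ 0.4787 -0.1406  0.1109] 0.0023 0.006 0.0001 tilt 0.122
-0.05 knob (array([115., 139.]), array([550., 101.])) tip (array([270., 133.]), array([627.,  55.])) seat (array([260., 136.]), array([623.,  82.]))
0 knob (array([114., 131.]), array([545.,  98.])) tip (array([270., 128.]), array([624.,  54.])) seat (array([260., 134.]), array([621.,  81.]))
0.05 knob (array([114., 124.]), array([540.,  95.])) tip (array([269., 124.]), array([621.,  52.])) seat (array([259., 131.]), array([619.,  80.]))
0.1 knob (array([113., 117.]), array([536.,  93.])) tip (array([269., 119.]), array([618.,  50.])) seat (array([259., 129.]), array([618.,  79.]))
[([11, 10, 73, 38, 990], array([191.,  94.])), ([88, 23, 12, 33, 107], array([349., 145.])), ([12, 31, 81, 43, 1356], array([157., 217.])), ([32, 31, 16, 11, 77], array([144., 140.]))]
```

The tilt is still about 0.10 rad, because the knob slipped in the grip. I'll grip it across x this time (the lever is near upright, so the fingers clear it), which centres it on the right x.

```bash
python3 - <<'E'
from h import *
print(get_obs()["qpos"].round(2))
plan((.4700,-.045,.205,.028+np.pi/2),(.4700,-.045,.205,.028-np.pi/2))
E
```

```text
[-0.25  0.33 -0.54  2.01  0.22  0.86 -2.45]
t 5.6 tcp [0.4356 0.2878 0.1286] yaw 0.0286 Rz [-3.e-04  1.e-04 -1.e+00] F [ 0.7 -0.6 -0.5] w 0.06199661514979649 g 0.0
-> [ 24.8 333.6 -76.4] spin -1.57
-> [ 24.8 333.6 -76.4] spin 1.571
```

```bash
python3 -m jog '{"deltas":[{"tx":0,"ty":20,"tz":-50,"spin":0.18},{"tx":5,"ty":70,"tz":-76,"spin":0.36},{"tx":10,"ty":130,"tz":-76,"spin":0.54},{"tx":15,"ty":190,"tz":-76,"spin":0.72},{"tx":20,"ty":250,"tz":-76,"spin":0.9},{"tx":25,"ty":310,"tz":-76,"spin":1.08},{"tx":25,"ty":334,"tz":-76,"spin":1.26},{"tx":25,"ty":334,"tz":-76,"spin":1.44},{"tx":25,"ty":334,"tz":-76,"spin":1.57},{"tx":25,"ty":334,"tz":-76,"spin":1.57},{"tx":25,"ty":334,"tz":-76,"spin":1.57}]}' 64; python3 - <<'E'
from h import *
print(get_obs()["qpos"].round(2))
plan((.4700,-.045,.142,.028-np.pi/2))
E
```

```text
clock: 6.98
tool_pos: [0.4662, -0.0453, 0.191]
eef_rot: [2.475, -1.901, -0.065]
contact_force: [-0.2, 0.0, -1.0]
gripper_width: 0.064
grip_force: 0.0
[-0.81  0.19  0.88  2.09 -0.18  0.98 -2.7 ]
t 6.97 tcp [ 0.4662 -0.0453  0.191 ] yaw -1.3107 Rz [-0.0451  0.0092 -0.9989] F [-0.2  0.  -1. ] w 0.06399567555275458 g 0.0
-> [ 1.7 -5.7 48.7] spin 0.232
```

Joint 7 reached its limit turning this way, so I'll turn back the other way, where it has room.

```bash
python3 -m jog '{"deltas":[{"tx":0,"ty":0,"tz":0,"spin":-0.18},{"tx":0,"ty":0,"tz":0,"spin":-0.36},{"tx":0,"ty":0,"tz":0,"spin":-0.54},{"tx":0,"ty":0,"tz":0,"spin":-0.72},{"tx":0,"ty":0,"tz":0,"spin":-0.9},{"tx":0,"ty":0,"tz":0,"spin":-1.08},{"tx":0,"ty":0,"tz":0,"spin":-1.26},{"tx":0,"ty":0,"tz":0,"spin":-1.44},{"tx":0,"ty":0,"tz":0,"spin":-1.62},{"tx":0,"ty":0,"tz":0,"spin":-1.8},{"tx":0,"ty":0,"tz":0,"spin":-1.98},{"tx":0,"ty":0,"tz":0,"spin":-2.16},{"tx":0,"ty":0,"tz":0,"spin":-2.34},{"tx":0,"ty":0,"tz":0,"spin":-2.52},{"tx":0,"ty":0,"tz":0,"spin":-2.7}]}'; python3 - <<'E'
from h import *
print(get_obs()["qpos"].round(2))
plan((.4700,-.045,.205,.028+np.pi/2))
E
```

```text
clock: 8.85
tool_pos: [0.4664, -0.0453, 0.191]
eef_rot: [-2.378, -1.998, 0.045]
contact_force: [0.4, 0.8, 0.2]
gripper_width: 0.064
grip_force: 0.0
[-0.46  0.15  0.48  2.08 -0.09  0.98 -0.11]
t 8.85 tcp [ 0.4664 -0.0453  0.191 ] yaw 1.3977 Rz [-0.0451  0.0083 -0.9989] F [0.4 0.8 0.2] w 0.0640193912510264 g 0.0
-> [  0.9   2.9 -14.2] spin -0.201
```

The commanded tool is now tilted about 2.6° about world y. That is harmless for a centring grip, and also for a cap gripped along y. Next I'll descend over the knob with the fingers closing along x.

```bash
python3 - <<'E'
from h import *
plan((.4698,-.045,.185,1.599),(.4698,-.045,.142,1.599))
E
python3 -m jog '{"deltas":[{"tx":1,"ty":3,"tz":5,"spin":-0.18},{"tx":1,"ty":3,"tz":5,"spin":-0.201},{"tx":1,"ty":4,"tz":25,"spin":-0.201},{"tx":1,"ty":5,"tz":48,"spin":-0.201},{"tx":1,"ty":5,"tz":48,"spin":-0.201}]}'; python3 -c "
from h import *
plan((.4698,-.045,.142,1.599))"
```

```text
t 8.85 tcp [ 0.4664 -0.0453  0.191 ] yaw 1.3977 Rz [-0.0451  0.0083 -0.9989] F [0.4 0.8 0.2] w 0.0640193912510264 g 0.0
-> [0.9 3.6 5.8] spin -0.201
-> [ 0.8  5.6 48.8] spin -0.201
clock: 9.48
tool_pos: [0.4684, -0.0443, 0.1416]
eef_rot: [-2.171, -2.215, 0.045]
contact_force: [0.7, -0.9, 0.6]
gripper_width: 0.0641
grip_force: 0.0
t 9.47 tcp [ 0.4684 -0.0443  0.1416] yaw 1.5905 Rz [-0.0482  0.007  -0.9988] F [ 0.7 -0.9  0.6] w 0.06411759625643895 g 0.0
-> [-0.7  1.3 -0.5] spin -0.009
```

```bash
python3 -m jog '{"deltas":[{"tx":0,"ty":0.7,"tz":0,"spin":0},{"tx":0,"ty":0.7,"tz":0,"spin":0},{"tx":0,"ty":0.7,"tz":0,"spin":0},{"tx":0,"ty":0.7,"tz":0,"spin":0},{"tx":0,"ty":0.7,"tz":0,"spin":0},{"tx":0,"ty":0.7,"tz":0,"spin":0},{"tx":0,"ty":0.7,"tz":0,"spin":0}]}' 8; python3 -c "
from h import *
plan((.4698,-.045,.142,1.599))"
```

```text
clock: 10.35
tool_pos: [0.4738, -0.0438, 0.1455]
eef_rot: [-2.172, -2.223, 0.033]
contact_force: [-1.1, -0.0, 41.0]
gripper_width: 0.0081
grip_force: 22.1
t 10.35 tcp [ 0.4738 -0.0438  0.1455] yaw 1.5941 Rz [-0.0385  0.0084 -0.9992] F [-1.1 -0.  41. ] w 0.008104162043343783 g 22.1
-> [-1.2 -3.9  3.6] spin -0.005
```

```bash
python3 - <<'E'
from h import *
S=cam("scene");T=cam("top");W=cam("wrist")
np.savez("scene3.npz",a=S[0],K=S[1],R=S[2],t=S[3])
r=lambda x,f:cv2.resize(x,f,interpolation=cv2.INTER_CUBIC)
save("crop4",np.hstack([r(S[0][145:230,325:435],(400,309)),r(W[0][100:400,125:515],(400,309))]))
E
```

```text
(no output)
```

View pics/crop4.png

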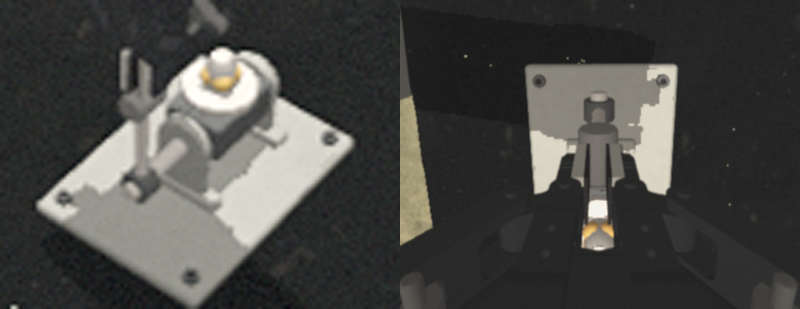

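```bash
python3 - <<'E'
from h import *
S=np.load("scene3.npz"); c=[S[k] for k in("a","K","R","t")]
q=lambda P:((proj(c,P)-[325,145])*3.636).round(0)
for z in(.118,.1315,.147,.16,.175,.19): print(z,q((.4738-.006,-.0438,z)),q((.4738+.006,-.0438,z)))
save("crop5",cv2.resize(S["a"][140:205,335:425],(800,578),interpolation=cv2.INTER_CUBIC))
E
```

```text
0.118 [144. 130.] [131. 122.]
0.1315 [145. 117.] [132. 108.]
0.147 [146. 101.] [132.  93.]
0.16 [147.  88.] [133.  79.]
0.175 [148.  72.] [134.  64.]
0.19 [149.  56.] [135.  48.]
```

View pics/crop5.png

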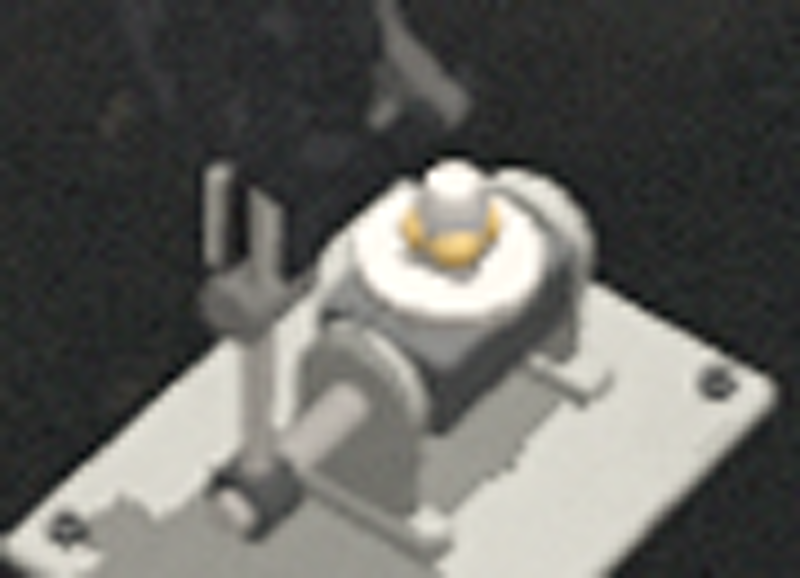

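Both views show the finger pads closed on top of the knob, at about (240,250) in the crop, so the tips stand farther back than I assumed. I'll open, go about 24 mm deeper and squeeze again.

```bash
python3 -m jog '{"deltas":[{"tx":0,"ty":0.2,"tz":-10,"spin":0},{"tx":0,"ty":0.2,"tz":-10,"spin":0},{"tx":0,"ty":0.2,"tz":-10,"spin":0},{"tx":0,"ty":0.2,"tz":-10,"spin":0},{"tx":0,"ty":0.2,"tz":-10,"spin":0},{"tx":0,"ty":0.2,"tz":0,"spin":0},{"tx":0,"ty":1.2,"tz":24,"spin":0},{"tx":0,"ty":1.2,"tz":24,"spin":0}]}' 64; python3 -c "
from h import *
for i in range(2): plan((.4690,-.045,.118,1.599))"
```

```text
clock: 11.5
tool_pos: [0.469, -0.0437, 0.1165]
eef_rot: [-2.166, -2.219, 0.046]
contact_force: [0.5, 0.2, 0.3]
gripper_width: 0.0641
grip_force: 0.0
t 11.5 tcp [ 0.469  -0.0437  0.1165] yaw 1.5947 Rz [-0.0494  0.0064 -0.9988] F [0.5 0.2 0.3] w 0.06406002888598733 g 0.0
-> [-1.3 -0.1 -1.5] spin -0.004
t 11.5 tcp [ 0.469  -0.0437  0.1165] yaw 1.5947 Rz [-0.0494  0.0064 -0.9988] F [0.5 0.2 0.3] w 0.06406002888598733 g 0.0
-> [-1.3 -0.1 -1.5] spin -0.004
```

```bash
python3 -m jog '{"deltas":[{"tx":0,"ty":0,"tz":0,"spin":0},{"tx":0,"ty":0,"tz":0,"spin":0},{"tx":0,"ty":0,"tz":0,"spin":0},{"tx":0,"ty":0,"tz":0,"spin":0},{"tx":0,"ty":0,"tz":0,"spin":0},{"tx":0,"ty":0,"tz":0,"spin":0}]}' 12; python3 -c "
from h import *
plan()"
```

```text
clock: 12.25
tool_pos: [0.4711, -0.0435, 0.1189]
eef_rot: [-2.168, -2.222, 0.04]
contact_force: [0.4, -0.3, 6.4]
gripper_width: 0.0204
grip_force: 58.3
t 12.25 tcp [ 0.4711 -0.0435  0.1189] yaw 1.5949 Rz [-0.0444  0.0074 -0.999 ] F [ 0.4 -0.3  6.4] w 0.02039886295424004 g 58.3
```

```bash
python3 -m jog '{"deltas":[{"tx":0,"ty":-2.3,"tz":0,"spin":0},{"tx":0,"ty":-2.3,"tz":0,"spin":0},{"tx":0,"ty":-2.3,"tz":0,"spin":0}]}';python3 -m jog '{"deltas":[{"tx":0,"ty":0,"tz":0,"spin":0},{"tx":0,"ty":0,"tz":0,"spin":0},{"tx":0,"ty":0,"tz":0,"spin":0},{"tx":0,"ty":0,"tz":-30,"spin":0},{"tx":0,"ty":0,"tz":-75,"spin":0}]}' 60;  python3 -c "
from h import *
print(get_obs()['qpos'].round(2))
plan((.36,.12,.2,-3.114),(.447,.288,.10,-3.114))"
```

```text
clock: 12.62
tool_pos: [0.4695, -0.0436, 0.119]
eef_rot: [-2.169, -2.223, 0.038]
contact_force: [5.5, -1.3, 0.3]
gripper_width: 0.0203
grip_force: 59.2
clock: 13.25
tool_pos: [0.4705, -0.0443, 0.1932]
eef_rot: [-2.167, -2.219, 0.046]
contact_force: [0.3, 0.1, 0.7]
gripper_width: 0.0597
grip_force: 0.0
[-0.45  0.16  0.46  2.06 -0.09  0.99  0.08]
t 13.25 tcp [ 0.4705 -0.0443  0.1932] yaw 1.5947 Rz [-0.049   0.0063 -0.9988] F [0.3 0.1 0.7] w 0.059745476822811304 g 0.0
-> [ 166.9 -106.7   -0.4] spin -1.575
-> [332.  -10.8  96.3] spin -1.575
```

```bash
python3 -m jog '{"deltas":[{"tx":40,"ty":0,"tz":0,"spin":-0.18},{"tx":90,"ty":-5,"tz":0,"spin":-0.36},{"tx":140,"ty":-10,"tz":0,"spin":-0.54},{"tx":190,"ty":-12,"tz":0,"spin":-0.72},{"tx":240,"ty":-15,"tz":0,"spin":-0.9},{"tx":290,"ty":-15,"tz":0,"spin":-1.08},{"tx":332,"ty":-15,"tz":6,"spin":-1.26},{"tx":332,"ty":-15,"tz":6,"spin":-1.44},{"tx":332,"ty":-15,"tz":6,"spin":-1.575},{"tx":332,"ty":-15,"tz":6,"spin":-1.575}]}' 62;  python3 - <<'E'
from h import *
print(get_obs()['qpos'].round(2))
plan((.447,.288,.05,-3.114))
A=[]
for n in("scene","top"):
    c=cam(n); np.savez(n+"4.npz",a=c[0],K=c[1],R=c[2],t=c[3]); A.append(c[0])
a=A[1][170:250,365:475]; b=A[0][145:230,325:435]
r=lambda x:cv2.resize(x,None,fx=3.636,fy=3.636,interpolation=cv2.INTER_CUBIC)
a,b=r(a),r(b); a=np.vstack([a,np.zeros((len(b)-len(a),a.shape[1],3),np.uint8)])
save("crop6",np.hstack([a,b]))
E
```

```text
clock: 14.5
tool_pos: [0.4481, 0.2873, 0.1904]
eef_rot: [0.043, -3.095, -0.012]
contact_force: [0.0, -0.3, 0.6]
gripper_width: 0.0619
grip_force: 0.0
[-0.7   0.25  0.04  1.93 -0.05  1.    0.96]
t 14.5 tcp [0.4481 0.2873 0.1904] yaw -3.1139 Rz [-0.0466  0.0069 -0.9989] F [ 0.  -0.3  0.6] w 0.06189734899914636 g 0.0
-> [ -5.4  -0.4 140.3] spin 0.0
```

View pics/crop6.png

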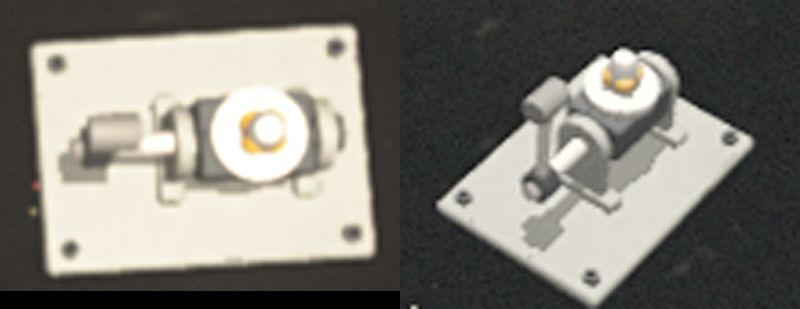

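The top view now shows the knob at crop (113,132) and the stud tip at (266,128); the scene view shows the knob at (545,99). These match the zero-tilt projections, (114,131) and (545,98), so the stud is upright. Next I'll go down over the cap in small steps, watching the force.

```bash
python3 -m jog '{"deltas":[{"tx":-2,"ty":0,"tz":60,"spin":0},{"tx":-5,"ty":0,"tz":115,"spin":0},{"tx":-6,"ty":0,"tz":150,"spin":0},{"tx":-7,"ty":0,"tz":168,"spin":0},{"tx":-7,"ty":0,"tz":168,"spin":0}]}';python3 -m jog '{"deltas":[{"tx":0,"ty":0,"tz":3,"spin":0},{"tx":0,"ty":0,"tz":6,"spin":0},{"tx":0,"ty":0,"tz":6,"spin":0}]}'; python3 -c "
from h import *
plan((.447,.288,.012,-3.114))"
```

```text
clock: 15.22
tool_pos: [0.4472, 0.2886, 0.022]
eef_rot: [0.042, -3.094, -0.011]
contact_force: [-0.0, 0.0, 1.0]
gripper_width: 0.062
grip_force: 0.0
clock: 15.6
tool_pos: [0.4474, 0.289, 0.0169]
eef_rot: [0.044, -3.096, -0.013]
contact_force: [0.2, -0.5, 1.0]
gripper_width: 0.062
grip_force: 0.0
t 15.6 tcp [0.4474 0.289  0.0169] yaw -3.1132 Rz [-0.0456  0.0076 -0.9989] F [ 0.2 -0.5  1. ] w 0.06198505299104522 g 0.0
-> [ 0.2 -1.   4.9] spin 0.001
```

```bash
for i in 1 2; do python3 -m jog '{"deltas":[{"tx":0,"ty":0,"tz":2,"spin":0},{"tx":0,"ty":0,"tz":4,"spin":0},{"tx":0,"ty":0,"tz":4,"spin":0}]}' | egrep "pos|force"; done
```

```text
tool_pos: [0.4469, 0.2888, 0.0122]
contact_force: [0.6, -0.4, -0.9]
grip_force: 0.0
tool_pos: [0.4467, 0.2888, 0.0082]
contact_force: [0.2, 0.2, 0.1]
grip_force: 0.0
```

```bash
for i in 1 2 ; do python3 -m jog '{"deltas":[{"tx":0,"ty":0,"tz":2,"spin":0},{"tx":0,"ty":0,"tz":3,"spin":0},{"tx":0,"ty":0,"tz":3,"spin":0}]}' | egrep "pos|contact"; done
```

```text
tool_pos: [0.4466, 0.2889, 0.0053]
contact_force: [0.6, -0.1, 0.4]
tool_pos: [0.4464, 0.2889, 0.0023]
contact_force: [0.2, 0.3, 0.7]
```

```bash
python3 -m jog '{"deltas":[{"tx":0,"ty":-0.5,"tz":-4,"spin":0},{"tx":0,"ty":-0.5,"tz":-4,"spin":0},{"tx":0,"ty":-0.5,"tz":-4,"spin":0},{"tx":0,"ty":-0.5,"tz":-4,"spin":0},{"tx":0,"ty":-0.5,"tz":-4,"spin":0},{"tx":0,"ty":-0.5,"tz":-4,"spin":0}]}' 30; python3 -c "
from h import *
plan()"
```

```text
clock: 17.85
tool_pos: [0.4468, 0.2884, 0.0072]
eef_rot: [0.044, -3.095, -0.012]
contact_force: [-3.3, -2.4, 13.0]
gripper_width: 0.0401
grip_force: 58.8
t 17.85 tcp [0.4468 0.2884 0.0072] yaw -3.1131 Rz [-0.046   0.0073 -0.9989] F [-3.3 -2.4 13. ] w 0.040099515609835434 g 58.8
```

The cap is gripped: width 40 mm, 59 N. I'll lift it straight up and plan the traverse, high enough to pass over the knob.

```bash
python3 -c "
from h import *
plan((.4468,.2884,.20,-3.1131),(.4727,-.1409,.20,-3.1131))"
python3 -m jog '{"deltas":[{"tx":0,"ty":0,"tz":-20,"spin":0},{"tx":2,"ty":0,"tz":-60,"spin":0},{"tx":5,"ty":0,"tz":-110,"spin":0},{"tx":7,"ty":0,"tz":-160,"spin":0},{"tx":9,"ty":0,"tz":-194,"spin":0},{"tx":9,"ty":0,"tz":-194,"spin":0}]}'; python3 -c "
from h import *
print(get_obs()['qpos'].round(2))
plan((.4727,-.1409,.20,-3.1131))"
```

```text
t 17.85 tcp [0.4468 0.2884 0.0072] yaw -3.1131 Rz [-0.046   0.0073 -0.9989] F [-3.3 -2.4 13. ] w 0.040099515609835434 g 58.8
-> [   8.8    1.7 -192.5] spin 0.0
-> [  -4.8 -428.2 -196.9] spin 0.0
clock: 18.6
tool_pos: [0.4478, 0.2875, 0.2035]
eef_rot: [0.044, -3.099, -0.017]
contact_force: [0.7, -1.3, -0.9]
gripper_width: 0.0406
grip_force: 61.2
[-0.71  0.23  0.05  1.92 -0.05  1.02  0.96]
t 18.6 tcp [0.4478 0.2875 0.2035] yaw -3.1131 Rz [-0.0423  0.0103 -0.9991] F [ 0.7 -1.3 -0.9] w 0.04060169401098531 g 61.2
-> [ -12.8 -429.    -1.9] spin -0.0
```

```bash
python3 -m jog '{"deltas":[{"tx":-2,"ty":-50,"tz":0,"spin":0},{"tx":-4,"ty":-110,"tz":0,"spin":0},{"tx":-6,"ty":-170,"tz":0,"spin":0},{"tx":-8,"ty":-230,"tz":0,"spin":0},{"tx":-10,"ty":-290,"tz":0,"spin":0},{"tx":-12,"ty":-350,"tz":0,"spin":0},{"tx":-13,"ty":-400,"tz":0,"spin":0},{"tx":-13,"ty":-429,"tz":0,"spin":0},{"tx":-13,"ty":-429,"tz":0,"spin":0},{"tx":-13,"ty":-429,"tz":0,"spin":0}]}'; python3 - <<'E'
from h import *
print(get_obs()['qpos'].round(2))
plan((.4727,-.1409,.132,-3.1131),(.4727,-.1409,.097,-3.1131))
c=cam("scene"); np.savez("scene5.npz",a=c[0],K=c[1],R=c[2],t=c[3])
# where the cap should show: rim & top centres, and nearby bright blobs
p=get_obs()["tool_pos"]
for dz in(-.007,.010,.027): print(dz,proj(c,p+[0,0,dz]).round(1))
hsv=cv2.cvtColor(c[0],cv2.COLOR_RGB2HSV); m=((hsv[...,2]>110)&(hsv[...,1]<60)).astype(np.uint8)
N,L,st,ce=cv2.connectedComponentsWithStats(m)
print([(st[i].tolist(),ce[i].round(1).tolist()) for i in range(1,N) if st[i,4]>25 and 320<ce[i,0]<430 and 80<ce[i,1]<230])
E
```

```text
clock: 19.85
tool_pos: [0.4715, -0.141, 0.1959]
eef_rot: [0.044, -3.094, -0.012]
contact_force: [-0.5, 0.3, -0.7]
gripper_width: 0.0402
grip_force: 61.2
[-0.16  0.18  0.36  2.02 -0.07  1.    1.84]
t 19.85 tcp [ 0.4715 -0.141   0.1959] yaw -3.1127 Rz [-0.0471  0.0074 -0.9989] F [-0.5  0.3 -0.7] w 0.04022535620122454 g 61.2
-> [-4.2 -0.5 63.7] spin 0.0
-> [-5.9 -0.8 98.7] spin 0.0
-0.007 [389.1 139.9]
0.01 [389.6 134.8]
0.027 [390.2 129.6]
[([416, 57, 15, 60, 247], [422.4, 88.5]), ([384, 79, 21, 4, 35], [394.2, 81.1]), ([335, 108, 19, 12, 84], [344.2, 113.5]), ([382, 125, 18, 21, 248], [391.9, 136.0]), ([335, 158, 87, 71, 2938], [378.4, 193.5])]
```

```bash
python3 - <<'E'
from h import *
for f,P,(x0,x1,y0,y1) in(("scene0",(.4468,.2884),(265,296,274,309)),("scene5",(.4722,-.141),(375,406,118,152)),("top0",(.4468,.2884),(230,262,210,242))):
    S=np.load(f+".npz"); c=[S[k] for k in("a","K","R","t")]; z0=.189 if f=="scene5" else 0
    pts=np.array([proj(c,(P[0]+.021*np.cos(a),P[1]+.021*np.sin(a),z)) for a in np.linspace(0,6.28,60) for z in(z0,z0+.034)])
    g=c[0].min(2)[y0:y1,x0:x1].astype(int)
    print(f,"pred u",pts[:,0].min().round(1),pts[:,0].max().round(1),"v",pts[:,1].min().round(1),pts[:,1].max().round(1))
    for t in(80,110,150):
        m=(g>t).astype(np.uint8); N,L,st,ce=cv2.connectedComponentsWithStats(m); i=1+st[1:,4].argmax(); s=st[i]
        print(t,"u",s[0]+x0,s[0]+x0+s[2],"v",s[1]+y0,s[1]+y0+s[3])
    if f=="scene5":
        for r in range(6,30,4): print(r+y0,g[r].tolist())
E
```

```text
scene0 pred u 270.3 289.4 v 279.8 302.8
80 u 271 291 v 280 304
110 u 271 290 v 280 303
150 u 271 290 v 280 298
scene5 pred u 380.6 398.6 v 123.9 145.4
80 u 382 402 v 118 147
110 u 382 400 v 125 146
150 u 390 399 v 125 137
124 [43, 38, 34, 34, 40, 34, 46, 44, 43, 43, 48, 51, 50, 41, 39, 46, 37, 26, 28, 34, 35, 34, 37, 35, 50, 101, 70, 18, 18, 24, 28]
128 [31, 40, 45, 46, 48, 46, 42, 42, 49, 47, 43, 39, 39, 41, 70, 165, 182, 176, 174, 182, 181, 181, 171, 129, 106, 94, 54, 42, 39, 45, 48]
132 [41, 41, 37, 45, 45, 39, 41, 53, 50, 43, 46, 53, 114, 129, 111, 163, 179, 177, 175, 175, 180, 176, 175, 178, 136, 56, 47, 45, 48, 40, 42]
136 [38, 33, 43, 47, 46, 34, 43, 45, 51, 36, 43, 72, 120, 136, 113, 137, 150, 148, 153, 150, 142, 141, 142, 123, 69, 46, 48, 43, 50, 52, 50]
140 [43, 43, 40, 48, 44, 43, 74, 127, 133, 123, 121, 121, 126, 117, 125, 139, 137, 135, 133, 138, 137, 137, 137, 102, 51, 40, 45, 45, 49, 43, 47]
144 [40, 42, 43, 38, 44, 44, 41, 36, 70, 113, 137, 139, 135, 144, 138, 134, 140, 138, 137, 141, 146, 118, 70, 46, 36, 46, 41, 44, 44, 47, 45]
top0 pred u 235.3 255.7 v 216.4 235.5
80 u 235 257 v 216 237
110 u 236 256 v 216 236
150 u 236 256 v 216 236
```

The cap's outline matches its predicted place within 1 px in both views, and the finger ends well above the rim. I'll lower onto the stud's taper.

```bash
python3 -m jog '{"deltas":[{"tx":-2,"ty":-0.5,"tz":30,"spin":0},{"tx":-4,"ty":-0.5,"tz":55,"spin":0},{"tx":-4.2,"ty":-0.5,"tz":64,"spin":0},{"tx":-4.2,"ty":-0.5,"tz":64,"spin":0}]}' | egrep "pos|contact|clock"; python3 -m jog '{"deltas":[{"tx":-0.2,"ty":0,"tz":4,"spin":0},{"tx":-0.4,"ty":0,"tz":8,"spin":0},{"tx":-0.6,"ty":0,"tz":12,"spin":0},{"tx":-0.6,"ty":0,"tz":12,"spin":0}]}'; python3 -c "
from h import *
plan((.4727,-.1409,.112,-3.1131))"
```

```text
clock: 20.4
tool_pos: [0.4729, -0.1411, 0.1322]
contact_force: [0.1, 0.6, 0.7]
clock: 20.9
tool_pos: [0.4729, -0.1414, 0.1201]
eef_rot: [0.044, -3.095, -0.012]
contact_force: [-0.4, -0.4, -0.1]
gripper_width: 0.0396
grip_force: 61.2
t 20.9 tcp [ 0.4729 -0.1414  0.1201] yaw -3.1131 Rz [-0.0466  0.0072 -0.9989] F [-0.4 -0.4 -0.1] w 0.0396420227654294 g 61.2
-> [-0.2  0.5  8.1] spin -0.0
```

```bash
python3 -m jog '{"deltas":[{"tx":-0.1,"ty":0,"tz":3,"spin":0},{"tx":-0.3,"ty":0,"tz":6,"spin":0},{"tx":-0.3,"ty":0,"tz":6,"spin":0}]}' | egrep "pos|contact|clock|width"; python3 -m jog '{"deltas":[{"tx":0,"ty":0,"tz":2,"spin":0},{"tx":-0.1,"ty":0,"tz":4,"spin":0},{"tx":-0.1,"ty":0,"tz":4,"spin":0}]}'| egrep "pos|contact|clock|width"
```

```text
clock: 21.28
tool_pos: [0.4732, -0.1406, 0.1139]
contact_force: [1.3, 4.8, -2.8]
gripper_width: 0.04
clock: 21.65
tool_pos: [0.4736, -0.1404, 0.1105]
contact_force: [0.3, 6.9, 7.1]
gripper_width: 0.0401
```

```bash
python3 -m jog '{"deltas":[{"tx":0,"ty":0.7,"tz":1,"spin":0},{"tx":-0.1,"ty":0.7,"tz":3,"spin":0},{"tx":-0.2,"ty":0.7,"tz":5,"spin":0},{"tx":-0.2,"ty":0.7,"tz":5,"spin":0}]}' | egrep "pos|contact|clock|width"; python3 -m jog '{"deltas":[{"tx":0,"ty":0,"tz":1.5,"spin":0},{"tx":-0.1,"ty":0,"tz":3,"spin":0},{"tx":-0.1,"ty":0,"tz":3,"spin":0}]}'| egrep "pos|contact|clock|width"
```

```text
clock: 22.15
tool_pos: [0.4732, -0.1397, 0.1051]
contact_force: [3.0, 6.3, -3.7]
gripper_width: 0.0401
clock: 22.52
tool_pos: [0.473, -0.1398, 0.1017]
contact_force: [3.5, 3.9, -10.3]
gripper_width: 0.0401
```

It has clicked past the balls, which now pull the cap down with about 10 N. I'll continue to the flange and press.

```bash
python3 -m jog '{"deltas":[{"tx":0,"ty":0.4,"tz":2,"spin":0},{"tx":-0.2,"ty":0.4,"tz":4,"spin":0},{"tx":-0.2,"ty":0.4,"tz":5,"spin":0},{"tx":-0.2,"ty":0.4,"tz":5,"spin":0}]}' | egrep "pos|contact|clock|width"; python3 -m jog '{"deltas":[{"tx":0,"ty":0,"tz":1,"spin":0},{"tx":0,"ty":0,"tz":2,"spin":0},{"tx":0,"ty":0,"tz":2,"spin":0}]}'| egrep "pos|contact|clock|width"
```

```text
clock: 23.02
tool_pos: [0.473, -0.1402, 0.0974]
contact_force: [1.4, 2.6, 0.2]
gripper_width: 0.0397
clock: 23.4
tool_pos: [0.4738, -0.1402, 0.0971]
contact_force: [-5.5, 5.9, 37.4]
gripper_width: 0.0401
```

It is seated: TCP z is 0.0971 against 0.097 predicted, with a rigid stop at 37 N. I'll ease the push a little, hold, and take one last look.

```bash
python3 -m jog '{"deltas":[{"tx":0,"ty":0,"tz":-0.5,"spin":0},{"tx":0,"ty":0,"tz":-0.5,"spin":0},{"tx":0,"ty":0,"tz":-0.5,"spin":0},{"tx":0,"ty":0,"tz":-0.5,"spin":0}]}'; python3 - <<'E'
from h import *
c=cam("scene"); save("fin",c[0][130:215,325:435],7)
plan()
E
```

```text
clock: 23.9
tool_pos: [0.4738, -0.1402, 0.0972]
eef_rot: [0.044, -3.097, -0.013]
contact_force: [-3.8, 5.8, 26.9]
gripper_width: 0.0401
grip_force: 65.8
t 23.95 tcp [ 0.4738 -0.1402  0.0971] yaw -3.1132 Rz [-0.0441  0.0075 -0.999 ] F [-3.1  5.7 27. ] w 0.04038913977941897 g 65.8
```

View pics/fin.png

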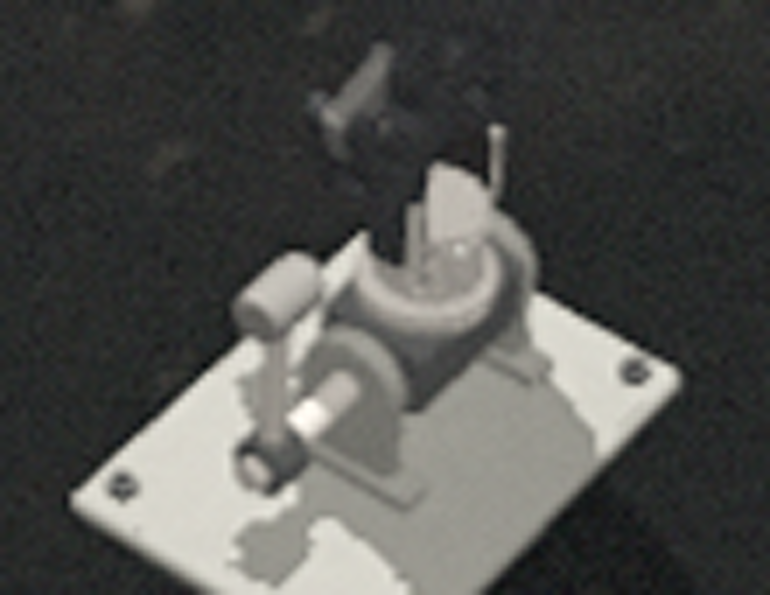

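The picture shows the cap at about (455,230) sitting on the flange with the fingers on it. The knob at crop (277,295) is where zero tilt predicts it.

```bash
python3 -c "
from plant import job_done; print(job_done())"
```

```text
the job is handed in; nothing more can be done
None
```

I swung the stud upright and pressed the small cap over the balls and home on the flange, then handed the job in at about 24 s, still gripping the cap and pressing it down with about 27 N.

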